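Slide the easel board into its notches

TASK

Push the white easel board along its two rails with a fingertip against its red rear edge until it drops into the notches and lies flat and fully down on the rails. Nothing is grasped: the board must not be lifted, and the loupe standing on it rides along untouched and must still stand on the board at the end. Leave the other darkroom things where they are, and finish clear of everything.

Things in the scene. Friction and masses are not known exactly. Their poses are not given: they have to be found in the camera images.
- track: Fixed track: two wooden rails with aluminium tops 55 mm above the worktop, 400 mm long (its y), 222 mm wide (its x). Origin under its middle. Push the board towards its +y (robot's left, up to 23 deg off). 130 mm clear gap between the rails (only two 12 mm high ties on the worktop at y = +-170 mm). Outer guide lips 67 mm high, 1.5 mm play each side; 12 mm high black stops on the rail ends.
- track_notch (a point): Point midway between the rails at the height of their tops, under the board's centre when it is seated. Axes as the track's. Each rail has two notches 18 mm long, 10 mm deep: in its inner half 60 mm ahead (+y) of this point for the board's front foot, in its outer half 60 mm behind for the rear foot. All four feet drop together; each then has 3 mm play either way.
- board: Loose white board, 200 (x) x 160 (y, sliding way) x 12 mm, 0.4 to 0.65 kg, four 8 mm high feet below. Origin: its centre, at the underside of the feet. It starts 100 to 160 mm short of the notches, riding on its feet (origin level with the rail tops); over them it drops 8 mm and lies flat on the rails. Push it steadily. Sliding takes some 1 to 6 N; once seated the notch walls stop it.
- push_face (a point): Centre of the board's upright rear face (board edge plus the red batten 12 mm wide and high on it; face 24 mm high, 200 mm wide): 80 mm behind the board's origin and 20 mm above it. Push here towards the track's +y. Axes as the board's.
- loupe: Loose black loupe, 46 mm wide, 58 mm high, standing upright on the front half of the board, at least 75 mm ahead of the rear face. Origin: centre of its underside; z up.
- timer: Loose white countdown timer, 44 x 66 x 69 mm, a bystander at the left. Origin: centre of its underside.
- tape: Loose roll of white tape, 96 mm wide, 24 mm high, a bystander at the right. Origin: centre of its underside.
- cassette_1: Loose grey film cassette, 25 x 28 x 51 mm, a bystander at the left. Origin: centre of its underside.
- cassette_2: Loose dark film cassette, 25 x 28 x 51 mm, a bystander at the left. Origin: centre of its underside.
Mind the look-alikes: they are no part of the job. Leave any green look-alike of the loupe alone.

How it is judged:
By the outcome, as a careful person would: the job done as asked, in the order asked, and still so for the second after the job is handed in, with the robot touching nothing.
It also fails if it takes over 38 s, if anything falls off the work surface, if the arm or the gripper's body presses on something with over 40 N, if the wrist force passes 120 N, or if a joint passes its speed limit or range.

ROBOT

A 6-joint arm with a two-finger parallel gripper is mounted at the origin on the work surface; the furniture and walls round the work are solid. World frame = base frame: x ahead of the robot, y to its left, z up, the work surface at z = 0. Lengths are in m, angles in degrees, forces in N, time in s.
With the tool pointing down it reaches from about 0.3 to 0.875 m from the base axis. Payload 6.4 kg.
Tool frame: the origin (TCP) lies midway between the tips of the shut fingers; the grasp point (between the pads) lies 19 mm behind it; x points along the fingers, z is the direction in which the jaws open and shut, and the axes are right-handed (so a half turn about x gives the same grasp; the last joint's range is limited). The gripper opens to 88 mm and grips with 3 to 60 N. Pads are 18 mm wide; open, the fingers measure 123 mm over their backs; the gripper's body (75 mm by 187 mm) begins 45 mm behind the grasp point.
Start: joints at [-75.017, 10.359, 92.074, -0, 77.567, -11.82], TCP at [0.259, -0.513, 0.239] pointing down, gripper open.
Joint ranges: [-171.53, 171.53], [-51.25, 118.39], [17.06, 147.69], [-65.23, 245.23], [0, 150.52], [-178.68, 178.68]. Speed limits (degrees/s): [147.25, 147.25, 172.46, 180, 180, 180].

INTERFACE

Orientations are given as a 3x3 rotation matrix whose columns are the frame's x, y, z axes.
In Python, from workcell import arm gives the robot as it stands. The module is installed in compiled form; this text tells all that it offers.
- The arm moves only by the tool play_rows, never from a script. Its argument "deltas" is a list that holds one entry, the list of rows, each a list of 7 numbers: the shift along the tool's x, y, z normalised to -1 to 1, where 1 is 0.05 m, then the turn, a rotation vector about the tool's x, y, z normalised to -1 to 1, where 1 is 0.12 rad, then the gripper's target within -1 to 1 (shut at 1, half-way at 0, fully open at -1). A call has 1 to 12 rows; each row shifts and turns the pose as measured when the row begins, along the tool's axes as they then stand; what a row does not reach is not made up. A row lasts 1/10 s, in which the tool goes at most 50 mm and 8.59 degrees, less where a joint would pass 70% of its speed; a pose out of reach is approached as far as the arm can. A call with a number of a shift or a turn outside -1 to 1 is refused whole. A call with a gripper value outside its range is refused whole. The fingers move at their own pace and stop on an object; "grip_force" is the grip in N (left out, the last holds). Time passes only in rows, so rows that do not move let the fingers close. It gives the time, the measured TCP pose, the force and the opening at its end, in the units of the state.
- arm.state(): the state, without advancing time (a new reading comes with each control period).
- arm.camera(name): name is "scene" or "side" or "wrist"; returns a dict with "frame" (420x560x3 uint8, red, green, blue), "z_map" (420x560 float32, m along the optical axis (not along the pixel's ray), 0 where there is no reading), "camera_matrix" (3x3 intrinsics, pixels), "T" (4x4, takes a point from camera to world coordinates). Camera axes: x right, y down, z forward; pixel columns grow to the right and rows downward; lengths in m; the calibration is good to about 2 mm. A picture is of the moment at which its call begins.
- arm.sign_off(): hands the job in, once; it reports no verdict.
The state is a dict: "time": time; "joint_pos": joint angles; "qvel": joint speeds; "joint_torque": joint torques, N m; "ee_pos": TCP position; "eef_rot": TCP orientation; "ft_force": force on the tool from outside, world axes, zero at the start; "moment": the same for the moment, N m; "gripper_width": opening from 0.0 (shut) to 1.0 (fully open).
Only numpy, scipy, OpenCV 4.12 (cv2) and the standard library are available. Lean on these libraries where they do the work, as an engineer would, in place of code of your own. Each camera call takes 0.05 s, during which the arm holds its last target.

## Working session

There is one attempt and no reset: what is moved stays moved. The work goes in short steps, Python scripts to look and compute and a tool call to move; the robot and the scene stay as the last step left them, time stands still between calls to the robot, and variables do not carry over. Pictures are saved under pics/ and viewed, and the job is handed in when it is done.

Besides the shell and the picture viewer there is one more tool, called as name(argument=value, ...) on one line, values as JSON. play_rows: Moves the arm, as the interface text tells. Scaled input: -1 to 1 covers 0.05 m each way for a shift and 0.12 rad each way for a turn. Its arguments: {"type":"object","properties":{"deltas":{"type":"array"},"grip_force":{"type":"number"}},"required":["deltas"]}

```bash
mkdir -p pics; cat > h.py <<'E'
import numpy as np, cv2
from workcell import arm
def snap(n):
    c=arm.camera(n); np.savez(f'/tmp/{n}.npz',**c); return c
def load(n): return dict(np.load(f'/tmp/{n}.npz'))
def save(c,fn): cv2.imwrite(fn,np.ascontiguousarray(c['frame'][:,:,::-1]))
def pt(c,u,v):
    z=float(c['z_map'][int(v),int(u)]); K=c['camera_matrix']
    p=np.array([(u-K[0,2])*z/K[0,0],(v-K[1,2])*z/K[1,1],z,1]); return (c['T']@p)[:3]
def crop(c,u0,v0,u1,v1,s,fn):
    cv2.imwrite(fn,cv2.resize(np.ascontiguousarray(c['frame'][v0:v1,u0:u1,::-1]),None,fx=s,fy=s,interpolation=cv2.INTER_CUBIC))
E
python3 - <<'E'
from h import *
for n in ("scene","side","wrist"):
    save(snap(n),f'pics/{n}0.png')
s=arm.state(); print(s)
E
```

```text
{'time': 0.15, 'joint_pos': array([-7.50174645e+01,  1.03913473e+01,  9.21163893e+01,  2.01326262e-04,
        7.75666880e+01, -1.18201482e+01]), 'qvel': array([-0.12846735,  0.03740513, -0.1423604 , -0.00920385,  0.01567704,
       -0.07436788]), 'joint_torque': array([ 9.48417583e-04, -4.34226823e+01, -3.42176557e+01,  7.03020534e-02,
        3.55474802e-02, -6.74899138e-05]), 'ee_pos': array([ 0.25919223, -0.51283255,  0.23804241]), 'eef_rot': array([[-3.32496604e-04,  8.92565085e-01,  4.50918460e-01],
       [ 1.25568191e-03,  4.50918502e-01, -8.92564243e-01],
       [-9.99999156e-01,  2.69435573e-04, -1.27070670e-03]]), 'ft_force': array([-0.0718251 ,  0.13288667, -0.55196285]), 'moment': array([-0.05114222,  0.00271721,  0.01122398]), 'gripper_width': 0.9994438747816718}
```

View pics/scene0.png

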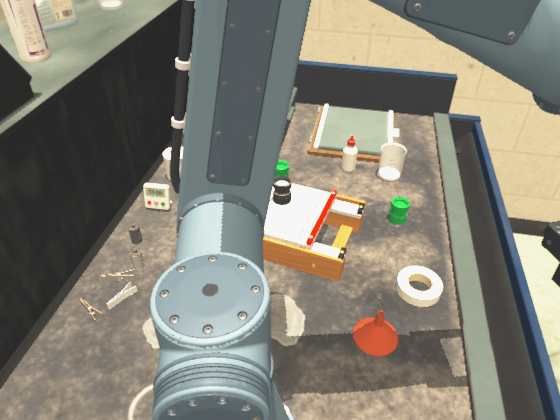

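View pics/side0.png

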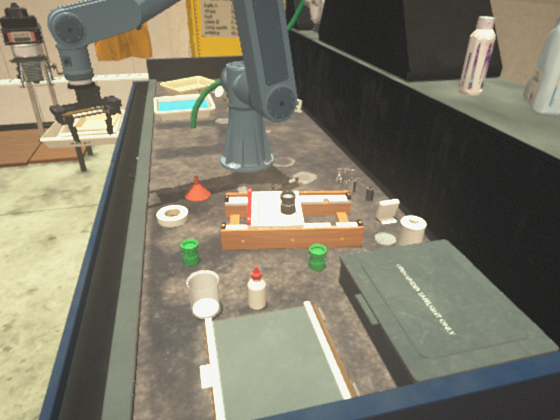

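View pics/wrist0.png

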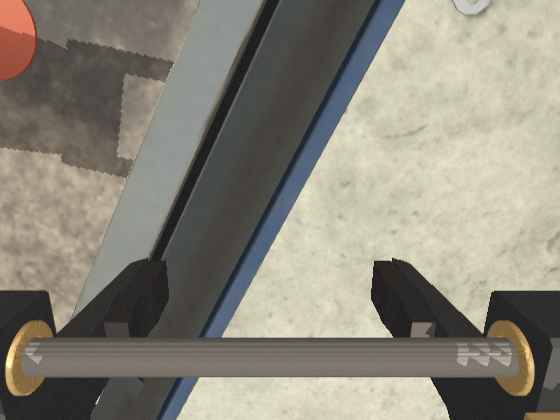

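```bash
python3 - <<'E'
from h import *
c=load('scene'); crop(c,240,150,460,310,3.5,'pics/scene_c0.png')
c=load('side'); crop(c,150,170,390,280,3.3,'pics/side_c0.png')
E
```

```text
(no output)
```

View pics/scene_c0.png

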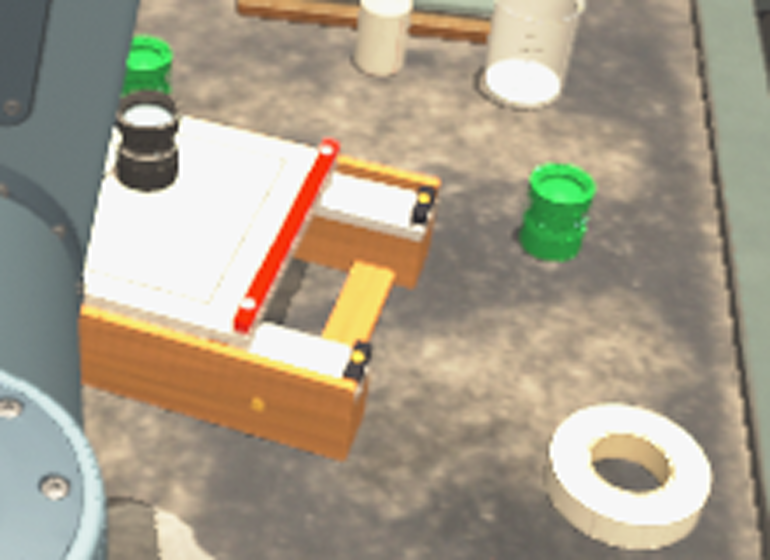

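View pics/side_c0.png

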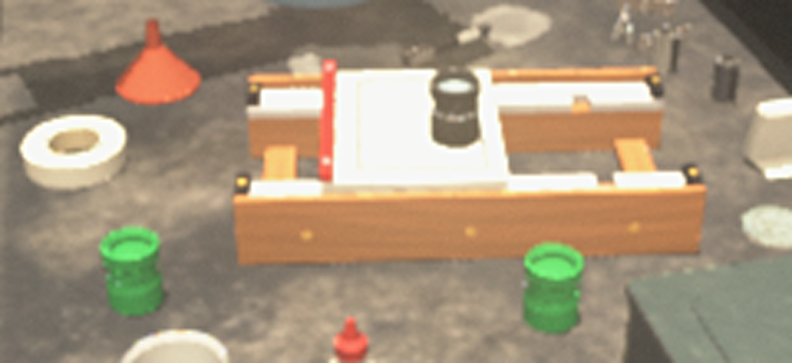

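```bash
python3 - <<'E'
from h import *
for n,(u0,v0,u1,v1) in (('scene',(295,185,345,250)),('side',(243,183,256,230))):
    c=load(n); f=c['frame'].astype(int)
    P=[]
    for v in range(v0,v1):
        for u in range(u0,u1):
            r,g,b=f[v,u]
            if r>150 and g<70 and b<70 and c['z_map'][v,u]>0: P.append(pt(c,u,v))
    P=np.array(P); print(n,len(P),P.min(0).round(4),P.max(0).round(4))
    print(' z pct',np.percentile(P[:,2],[5,25,50,75,95]).round(4))
    Q=P[P[:,2]>0.076] if (P[:,2]>0.076).sum()>10 else P
    m=Q.mean(0); w,V=np.linalg.eigh(np.cov((Q-m)[:,:2].T)); d=V[:,1]; d=d*np.sign(d[0])
    t=(Q-m)[:,:2]@d; print(' mean',m.round(4),'dir',d.round(4),np.degrees(np.arctan2(d[1],d[0])).round(2),'ext',t.min().round(4),t.max().round(4))
    nrm=(Q-m)[:,:2]@np.array([-d[1],d[0]]); print(' nrm',nrm.min().round(4),nrm.max().round(4))
c=load('scene')
for lab,u,v in [('stop far',240+425/3.5,150+198/3.5),('stop near',240+359/3.5,150+356/3.5),('tape',420,286-8),('tape far',404,290),('green R top',400,203),('bottle',350,142),('beaker rim',392,148),('funnel tip',380,313),('fence',470,200),('lipnear',240+300/3.5,150+362/3.5),('loupe',282,184),('fence top2',490,200),('fence3',505,200)]:
    print(lab,pt(c,u,v).round(3))
c=load('side')
for lab,u,v in [('loupe',150+455/3.3,170+85/3.3),('stopFL',150+693/3.3,170+172/3.3),('stopNL',150+655/3.3,170+84/3.3),('stopFR',150+242/3.3,170+180/3.3),('stopNR',150+253/3.3,170+92/3.3),('near rail lip R',150+252/3.3,170+78/3.3),('far rail lip mid',150+470/3.3,170+195/3.3),('boardtop',150+390/3.3,170+120/3.3),('green L',317,250),('beaker',203,280),
  ('timer',388,205),('cass',370,190),('slot near',150+582/3.3,170+100/3.3),('slot far',150+605/3.3,170+180/3.3)]:
    print(lab,pt(c,u,v).round(3))
E
```

```text
scene 215 [ 0.4086 -0.0983  0.0803] [ 0.6035 -0.056   0.0902]
 z pct [0.083  0.0857 0.0866 0.0876 0.0889]
 mean [ 0.495  -0.0759  0.0864] dir [ 0.9829 -0.1839] -10.6 ext -0.0874 0.1106
 nrm -0.0044 0.0051Traceback (most recent call last):
  File "<stdin>", line 9, in <module>
    return umr_minimum(a, axis, None, out, keepdims, initial, where)
ValueError: zero-size array to reduction operation minimum which has no identity
```

```bash
python3 - <<'E'
from h import *
for n,(u0,v0,u1,v1) in (('side',(240,180,260,232)),):
    c=load(n); f=c['frame'].astype(int)
    P=[]
    for v in range(v0,v1):
        for u in range(u0,u1):
            r,g,b=f[v,u]
            if r>130 and g<90 and b<90 and r>2*g and c['z_map'][v,u]>0: P.append(pt(c,u,v))
    P=np.array(P); P=P[abs(P[:,2]-.086)<.006]; print(n,len(P),P.min(0).round(4),P.max(0).round(4))
    m=P.mean(0); print(m.round(4), np.degrees(np.arctan(np.polyfit(P[:,0],P[:,1],1)[0])))
c=load('scene')
for lab,u,v in [('stop far',240+425/3.5,150+198/3.5),('stop near',240+359/3.5,150+356/3.5),('tape',420,286-8),('tape far',404,290),('green R top',400,203),('bottle',350,142),('beaker rim',392,148),('funnel tip',380,313),('fence',470,200),('lipnear',240+300/3.5,150+362/3.5),('loupe',282,184),('fence top2',490,200),('fence3',505,200)]:
    print(lab,pt(c,u,v).round(3))
c=load('side')
for lab,u,v in [('loupe',150+455/3.3,170+85/3.3),('stopFL',150+693/3.3,170+172/3.3),('stopNL',150+655/3.3,170+84/3.3),('stopFR',150+242/3.3,170+180/3.3),('stopNR',150+253/3.3,170+92/3.3),('near rail lip R',150+252/3.3,170+78/3.3),('far rail lip mid',150+470/3.3,170+195/3.3),('boardtop',150+390/3.3,170+120/3.3),('green L',317,250),('beaker',203,280),
  ('timer',388,205),('cass',370,190),('slot near',150+582/3.3,170+100/3.3),('slot far',150+605/3.3,170+180/3.3)]:
    print(lab,pt(c,u,v).round(3))
E
```

```text
Traceback (most recent call last):
ValueError: zero-size array to reduction operation minimum which has no identity
```

```bash
python3 - <<'E'
from h import *
c=load('scene')
for lab,u,v in [('stop far',240+425/3.5,150+198/3.5),('stop near',240+359/3.5,150+356/3.5),('tape',420,286-8),('tape far',404,290),('green R top',400,203),('bottle',350,142),('beaker rim',392,148),('funnel tip',380,313),('fence',470,200),('lipnear',240+300/3.5,150+362/3.5),('loupe',282,184),('fence top2',490,200),('fence3',505,200)]:
    print(lab,pt(c,u,v).round(3))
c=load('side')
print('red',[(u,v,c['frame'][v,u],pt(c,u,v).round(3)) for u,v in [(249,195),(249,210),(248,220)]])
for lab,u,v in [('loupe',150+455/3.3,170+85/3.3),('stopFL',150+693/3.3,170+172/3.3),('stopNL',150+655/3.3,170+84/3.3),('stopFR',150+242/3.3,170+180/3.3),('stopNR',150+253/3.3,170+92/3.3),('near rail lip R',150+252/3.3,170+78/3.3),('far rail lip mid',150+470/3.3,170+195/3.3),('boardtop',150+390/3.3,170+120/3.3),('green L',317,250),('beaker',203,280),
  ('timer',388,205),('cass',370,190),('slot near',150+582/3.3,170+100/3.3),('slot far',150+605/3.3,170+180/3.3)]:
    print(lab,pt(c,u,v).round(3))
E
```

```text
stop far [ 0.58  -0.166  0.066]
stop near [ 0.414 -0.135  0.068]
tape [ 0.423 -0.31   0.013]
tape far [ 0.372 -0.273  0.023]
green R top [ 0.636 -0.262  0.049]
bottle [ 0.826 -0.116  0.097]
beaker rim [ 0.865 -0.237  0.069]
funnel tip [ 0.265 -0.219  0.068]
fence [ 0.863 -0.494 -0.08 ]
lipnear [ 0.413 -0.099  0.056]
loupe [0.552 0.027 0.126]
fence top2 [ 0.811 -0.531 -0.033]
fence3 [ 1.615 -0.886 -0.602]
red [(249, 195, array([248, 105,  88], dtype=uint8), array([ 0.462, -0.07 ,  0.088])), (249, 210, array([247, 107,  89], dtype=uint8), array([ 0.552, -0.086,  0.089])), (248, 220, array([248, 124, 104], dtype=uint8), array([ 0.604, -0.098,  0.088]))]
loupe [0.556 0.028 0.123]
stopFL [0.654 0.215 0.067]
stopNL [0.494 0.245 0.065]
stopFR [ 0.578 -0.164  0.067]
stopNR [ 0.423 -0.135  0.066]
near rail lip R [ 0.39  -0.132  0.063]
far rail lip mid [0.644 0.019 0.066]
boardtop [ 0.52  -0.022  0.074]
green L [0.735 0.061 0.052]
beaker [ 0.799 -0.239  0.062]
timer [0.566 0.348 0.056]
cass [0.437 0.348 0.043]
slot near [0.472 0.18  0.043]
slot far [ 0.551  0.178 -0.   ]
```

Look-alikes, by scene pixel:
- **Loupe:** the black one at (282,190) is the real one. The green ones at (282,170) and (400,210) are to be left alone.
- **Red things:** the batten runs from (335,192) to (309,242) on the white board, and that's my target. The funnel at (377,335) and the bottle cap at (351,141) aren't it.

The crop confirms the batten. Its top measures z≈0.087, as it should, and its length is 199 mm. The push direction is about (0.187, 0.982), with the face centre near (0.505, -0.084).

First I'll shut the gripper and turn it so that tool y points along the push.

play_rows(deltas=[[[0,0,0,-0.64,0,0,1],[0,0,0,-0.64,0,0,1],[0,0,0,-0.64,0,0,1],[0,0,0,-0.64,0,0,1],[0,0,0,-0.64,0,0,1],[0,0,0,-0.64,0,0,1],[0,0,0,-0.64,0,0,1],[0,0,0,-0.64,0,0,1],[0,0,0,-0.64,0,0,1],[0,0,0,-0.64,0,0,1],[0,0,0,-0.64,0,0,1],[0,0,0,-0.64,0,0,1]]], grip_force=20)

```text
time: 1.35
ee_pos: [0.2584, -0.5099, 0.2332]
eef_rot: [[-0.003, 0.144, 0.99], [0.01, 0.99, -0.144], [-1.0, 0.01, -0.004]]
ft_force: [-0.4, -1.1, -0.1]
gripper_width: 0.004
```

play_rows(deltas=[[[0,0.3,0.15,0.36,0,0,1],[-0.05,0.66,0.27,0,0,0,1],[-0.05,0.66,0.27,0,0,0,1],[-0.05,0.66,0.27,0,0,0,1],[-0.05,0.66,0.27,0,0,0,1],[-0.05,0.66,0.27,0,0,0,1],[-0.05,0.66,0.27,0,0,0,1],[-0.05,0.66,0.27,0,0,0,1],[-0.05,0.66,0.27,0,0,0,1],[0,0.4,0.27,0,0,0,1],[0,0,0.2,0,0,0,1],[0,0,0,0,0,0,1]]])

```text
time: 2.55
ee_pos: [0.455, -0.2308, 0.2532]
eef_rot: [[-0.005, 0.188, 0.982], [0.015, 0.982, -0.188], [-1.0, 0.014, -0.008]]
ft_force: [-0.5, -0.2, 0.2]
gripper_width: 0.006
```

```bash
python3 - <<'E'
from h import *
for n in ("scene","side","wrist"): save(snap(n),f'pics/{n}1.png')
s=arm.state(); print(s['ee_pos'],s['eef_rot'],s['ft_force'],s['joint_pos'])
p=s['ee_pos'][:2]; d=np.array([.187,.982]); q=p-np.array([.505,-.084]); print('along',q@d,'lat',q@np.array([.982,-.187]))
E
```

```text
[ 0.4536712  -0.2314519   0.25290745] [[-0.00580327  0.19079799  0.98161217]
 [ 0.01536986  0.98152976 -0.1906911 ]
 [-0.99986504  0.01398061 -0.00862862]] [ 0.43049449 -0.25962794 -0.80495844] [-40.68670025   1.64044012  99.9445797    0.45907588  79.24160509
 -29.7786594 ]
along -0.15439624878115962 lat -0.02283138035659441
```

View pics/wrist1.png

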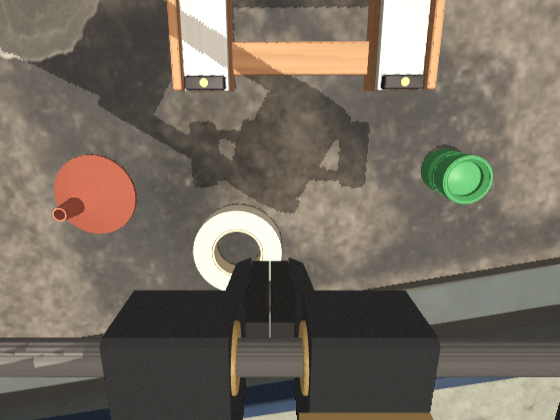

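View pics/scene1.png

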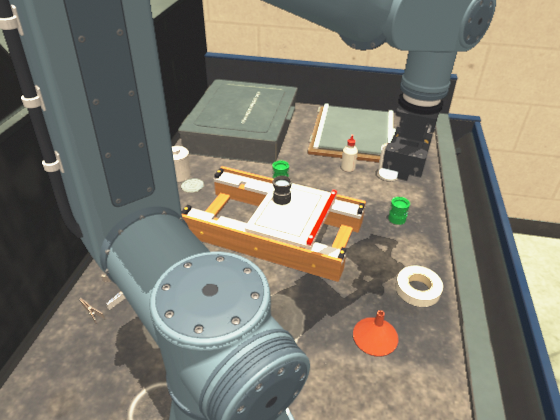

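View pics/side1.png

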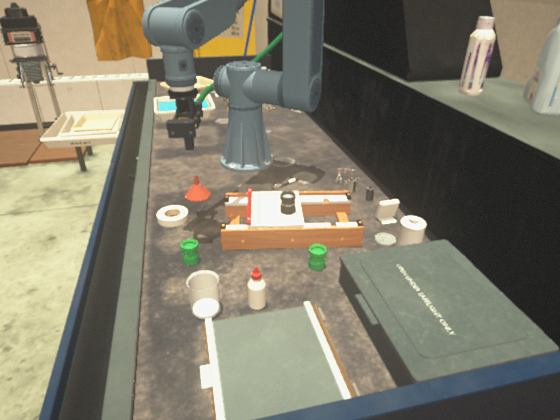

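play_rows(deltas=[[[0.2,0.4,0.09,0,0,0,1],[0.3,0.4,0.09,0,0,0,1],[0.4,0.4,0.09,0,0,0,1],[0.4,0.4,0.09,0,0,0,1],[0.4,0.3,0.09,0,0,0,1],[0.4,0.2,0.09,0,0,0,1],[0.4,0.1,0.09,0,0,0,1],[0.3,0,0,0,0,0,1],[0.1,0,0,0,0,0,1],[0,0,0,0,0,0,1]]])

```text
time: 3.7
ee_pos: [0.5015, -0.1365, 0.1039]
eef_rot: [[-0.007, 0.21, 0.978], [0.012, 0.978, -0.21], [-1.0, 0.01, -0.01]]
ft_force: [0.4, -0.3, 0.4]
gripper_width: 0.002
```

```bash
cat >> h.py <<'E'
def rep():
    s=arm.state(); print(s['time'],s['ee_pos'].round(4),'F',s['ft_force'].round(1),'x',s['eef_rot'][:,0].round(3),'y',s['eef_rot'][:,1].round(3))
    p=s['ee_pos'][:2]; d=np.array([.187,.982]); q=p-np.array([.505,-.084]); print('along',(q@d).round(4),'lat',(q@np.array([.982,-.187])).round(4))
E
python3 - <<'E'
from h import *
for n in ("scene","wrist"): save(snap(n),f'pics/{n}2.png')
crop(load('scene'),170,140,410,290,3.3,'pics/scene_c2.png')
rep()
E
```

```text
3.8 [ 0.5022 -0.1367  0.1049] F [ 0.3 -0.9  0.5] x [-0.006  0.011 -1.   ] y [0.209 0.978 0.01 ]
along -0.0523 lat 0.0071
```

View pics/scene_c2.png

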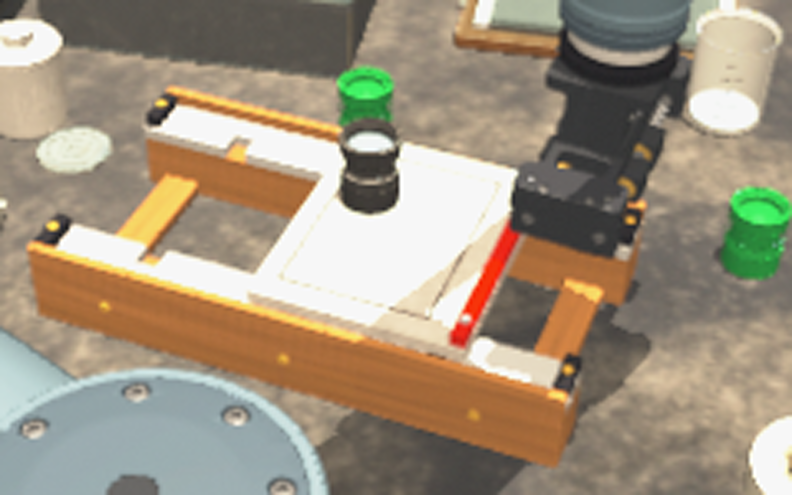

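View pics/wrist2.png

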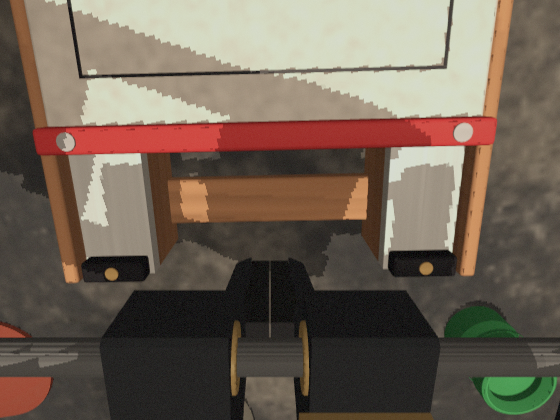

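```bash
python3 - <<'E'
from h import *
c=load('wrist')
d=np.array([.187,.982]);e=np.array([.982,-.187]);o=np.array([.505,-.084])
def al(p): q=p[:2]-o; return (q@d).round(4),(q@e).round(4),p[2].round(4)
for lab,u,v in [('L end',39,138),('R end',493,130),('L screw',65,142),('R screw',463,132),('mid rear',266,148),('mid',266,136),('L rear',60,150),('R rear',470,140),('railL inner',152,200),('railR inner',388,200)]: print(lab,pt(c,u,v).round(4),al(pt(c,u,v)))
c=load('scene')
print('notches')
K=c['camera_matrix'];T=c['T']
def onz(u,v,z):
    r=T[:3,:3]@np.array([(u-K[0,2])/K[0,0],(v-K[1,2])/K[1,1],1]); t=(z-T[2,3])/r[2]; return T[:3,3]+t*r
for lab,x,y in [('far front edge',226,157),('far back edge',245,148),('near front',143,262),('near back',160,255),('board front near',253,295)]:
    p=onz(170+x/3.3,140+y/3.3,0.055); print(lab,p.round(4),al(p))
E
```

```text
L end [ 0.4151 -0.0584  0.0867] (np.float64(0.0084), np.float64(-0.093), np.float64(0.0867))
R end [ 0.6068 -0.0954  0.0881] (np.float64(0.0078), np.float64(0.1021), np.float64(0.0881))
L screw [ 0.4264 -0.0624  0.0881] (np.float64(0.0066), np.float64(-0.0812), np.float64(0.0881))
R screw [ 0.594  -0.0935  0.0888] (np.float64(0.0073), np.float64(0.0892), np.float64(0.0888))
mid rear [ 0.5109 -0.0829  0.088 ] (np.float64(0.0022), np.float64(0.0056), np.float64(0.088))
mid [ 0.512  -0.0779  0.0879] (np.float64(0.0073), np.float64(0.0057), np.float64(0.0879))
L rear [ 0.4226 -0.0652  0.0873] (np.float64(0.0031), np.float64(-0.0845), np.float64(0.0873))
R rear [ 0.5969 -0.0976  0.0883] (np.float64(0.0038), np.float64(0.0928), np.float64(0.0883))
railL inner [ 0.4395 -0.1034  0.0459] (np.float64(-0.0313), np.float64(-0.0607), np.float64(0.0459))
railR inner [ 0.5677 -0.1275  0.0561] (np.float64(-0.031), np.float64(0.0697), np.float64(0.0561))
notches
far front edge [0.6077 0.1515 0.055 ] (np.float64(0.2505), np.float64(0.0568), np.float64(0.055))
far back edge [0.6222 0.14   0.055 ] (np.float64(0.2418), np.float64(0.0732), np.float64(0.055))
near front [0.474  0.1768 0.055 ] (np.float64(0.2504), np.float64(-0.0792), np.float64(0.055))
near back [0.4839 0.1672 0.055 ] (np.float64(0.2427), np.float64(-0.0677), np.float64(0.055))
board front near [0.4558 0.0907 0.055 ] (np.float64(0.1623), np.float64(-0.081), np.float64(0.055))
```

play_rows(deltas=[[[0.25,0,-0.04,-0.19,0,0,1],[0.25,0,0,0,0,0,1],[0.2,0.1,0,0,0,0,1],[0.15,0.1,0,0,0,0,1],[0.05,0.1,0,0,0,0,1],[0,0.05,0,0,0,0,1],[0,0,0,0,0,0,1]]])

```text
time: 4.5
ee_pos: [0.5042, -0.1179, 0.0579]
eef_rot: [[-0.003, 0.186, 0.983], [0.01, 0.983, -0.186], [-1.0, 0.009, -0.005]]
ft_force: [0.2, 0.3, 0.3]
gripper_width: 0.006
```

```bash
python3 - <<'E'
from h import *
rep()
E
```

```text
4.5 [ 0.5042 -0.1179  0.0579] F [0.2 0.3 0.3] x [-0.003  0.01  -1.   ] y [0.186 0.983 0.009]
along -0.0335 lat 0.0056
```

play_rows(deltas=[[[-0.14,0.08,0,0,0,0,1],[0,0.08,0,0,0,0,1],[0,0.08,0,0,0,0,1],[0,0.08,0,0,0,0,1],[0,0.08,0,0,0,0,1],[0,0.08,0,0,0,0,1]]])

```text
time: 5.1
ee_pos: [0.5104, -0.0934, 0.0676]
eef_rot: [[0.0, 0.186, 0.983], [0.008, 0.983, -0.186], [-1.0, 0.008, -0.001]]
ft_force: [-0.2, -2.5, -1.7]
gripper_width: 0.003
```

```bash
python3 - <<'E'
from h import *
rep()
E
```

```text
5.1 [ 0.5104 -0.0934  0.0676] F [-0.2 -2.5 -1.7] x [ 0.     0.008 -1.   ] y [0.186 0.983 0.008]
along -0.0083 lat 0.007
```

play_rows(deltas=[[[0,0.08,0,0,0,0,1],[0,0.08,0,0,0,0,1],[0,0.08,0,0,0,0,1],[0,0.08,0,0,0,0,1],[0,0.08,0,0,0,0,1],[0,0.08,0,0,0,0,1],[0,0.08,0,0,0,0,1],[0,0.08,0,0,0,0,1],[0,0.08,0,0,0,0,1],[0,0.08,0,0,0,0,1],[0,0.08,0,0,0,0,1],[0,0.08,0,0,0,0,1]]])

```text
time: 6.3
ee_pos: [0.5197, -0.0436, 0.0676]
eef_rot: [[-0.001, 0.186, 0.983], [0.005, 0.983, -0.186], [-1.0, 0.005, -0.002]]
ft_force: [-1.9, -3.3, -1.1]
gripper_width: 0.007
```

```bash
python3 - <<'E'
from h import *
rep()
crop(snap('side'),150,170,390,280,3.3,'pics/side_c3.png')
E
```

```text
6.3 [ 0.5197 -0.0436  0.0676] F [-1.9 -3.3 -1.1] x [-0.001  0.005 -1.   ] y [0.186 0.983 0.005]
along 0.0424 lat 0.0068
```

View pics/side_c3.png

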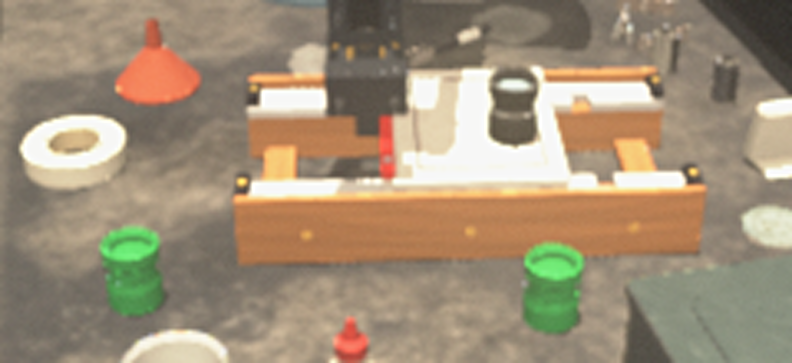

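The board slides straight and the loupe is upright at crop (514,105). About 50 mm is left.

play_rows(deltas=[[[0,0.08,0,0,0,0,1],[0,0.08,0,0,0,0,1],[0,0.08,0,0,0,0,1],[0,0.08,0,0,0,0,1],[0,0.08,0,0,0,0,1],[0,0.08,0,0,0,0,1],[0,0.08,0,0,0,0,1],[0,0.08,0,0,0,0,1],[0,0.08,0,0,0,0,1],[0,0.06,0,0,0,0,1]]])

```text
time: 7.35
ee_pos: [0.5272, -0.0013, 0.0676]
eef_rot: [[-0.002, 0.185, 0.983], [0.006, 0.983, -0.185], [-1.0, 0.006, -0.003]]
ft_force: [-1.0, -2.9, -1.1]
gripper_width: 0.005
```

```bash
python3 - <<'E'
from h import *
rep()
E
```

```text
7.35 [ 0.5272 -0.0013  0.0676] F [-1.  -2.9 -1.1] x [-0.002  0.006 -1.   ] y [0.185 0.983 0.006]
along 0.0854 lat 0.0063
```

play_rows(deltas=[[[0,0.07,0,0,0,0,1],[0,0.07,0,0,0,0,1],[0,0.07,0,0,0,0,1],[0,0.07,0,0,0,0,1]]])

```text
time: 7.75
ee_pos: [0.5298, 0.0139, 0.0675]
eef_rot: [[-0.002, 0.186, 0.983], [0.006, 0.983, -0.186], [-1.0, 0.006, -0.003]]
ft_force: [-1.9, -5.2, -1.0]
gripper_width: 0.006
```

```bash
python3 - <<'E'
from h import *
rep()
c=snap('side');crop(c,150,170,390,280,3.3,'pics/side_c4.png')
crop(snap('scene'),170,140,410,290,3.3,'pics/scene_c4.png')
E
```

```text
7.75 [0.5298 0.0139 0.0675] F [-1.9 -5.2 -1. ] x [-0.002  0.006 -1.   ] y [0.186 0.983 0.006]
along 0.1008 lat 0.006
```

View pics/side_c4.png

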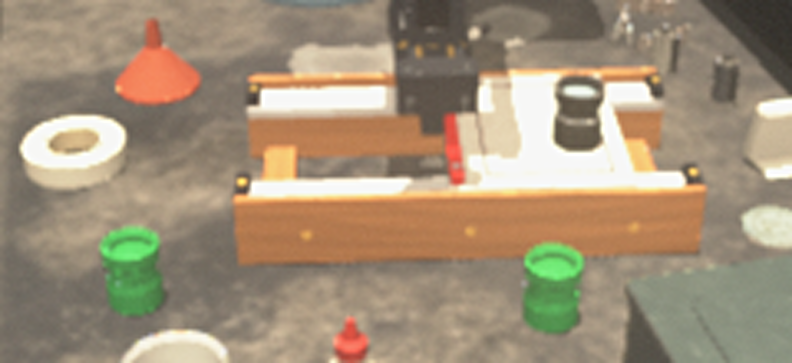

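View pics/scene_c4.png

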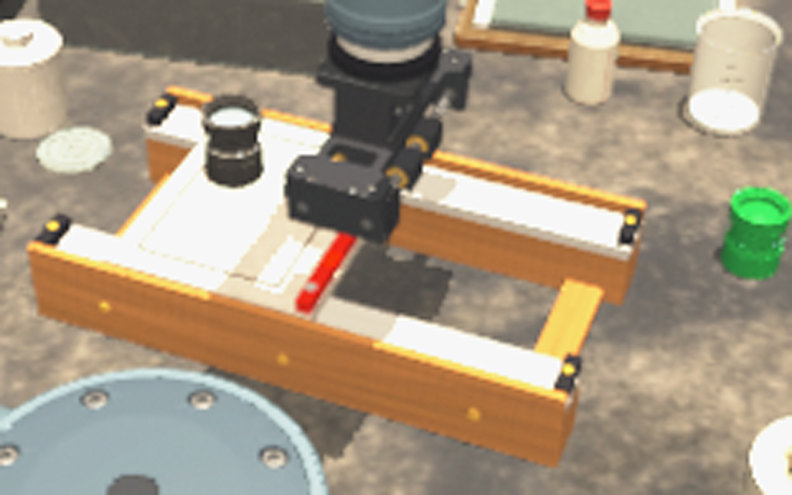

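```bash
python3 - <<'E'
from h import *
c=load('side')
for x,y in [(540,100),(520,160),(600,165),(500,150),(456,160),(640,95),(300,102)]:
    p=pt(c,150+x/3.3,170+y/3.3); print('side',x,y,p.round(4))
c=load('scene')
for x,y in [(170,220),(280,160),(260,265),(130,240),(320,280),(310,295),(340,250)]:
    p=pt(c,170+x/3.3,140+y/3.3); print('scene',x,y,p.round(4))
E
```

```text
side 540 100 [0.504  0.1256 0.0675]
side 520 160 [0.6012 0.0761 0.0666]
side 600 165 [0.6299 0.1393 0.0699]
side 500 150 [0.581  0.0638 0.0666]
side 456 160 [0.6047 0.0171 0.0771]
side 640 95 [0.4931 0.2314 0.0536]
side 300 102 [ 0.4302 -0.0914  0.0528]
scene 170 220 [0.5126 0.1676 0.0647]
scene 280 160 [0.5944 0.1044 0.0692]
scene 260 265 [0.4747 0.09   0.0669]
scene 130 240 [0.4826 0.1883 0.0667]
scene 320 280 [0.4574 0.0426 0.0763]
scene 310 295 [0.4392 0.0456 0.0779]
scene 340 250 [0.4913 0.0357 0.0764]
```

The board top now reads about 0.067 at every corner (0.075 before), so it's down on the rails. I'll back straight off, then lift.

play_rows(deltas=[[[0,-0.08,0,0,0,0,1],[0,-0.12,0,0,0,0,1],[0,-0.2,0,0,0,0,1],[0,-0.25,0,0,0,0,1],[-0.1,-0.25,0,0,0,0,1],[-0.4,-0.2,0,0,0,0,1],[-0.6,-0.1,0,0,0,0,1],[-0.6,-0.2,0,0,0,0,1],[-0.6,-0.3,0,0,0,0,1],[-0.6,-0.4,0,0,0,0,1],[-0.3,-0.2,0,0,0,0,1],[0,0,0,0,0,0,1]]])

```text
time: 9.05
ee_pos: [0.5049, -0.1125, 0.2346]
eef_rot: [[-0.002, 0.191, 0.982], [0.008, 0.982, -0.191], [-1.0, 0.007, -0.003]]
ft_force: [-0.6, 0.3, -0.9]
gripper_width: 0.01
```

```bash
python3 - <<'E'
from h import *
rep()
crop(snap('side'),150,170,390,280,3.3,'pics/side_c5.png')
save(snap('wrist'),'pics/wrist5.png')
crop(snap('scene'),170,140,410,290,3.3,'pics/scene_c5.png')
E
```

```text
9.05 [ 0.5049 -0.1125  0.2346] F [-0.6  0.3 -0.9] x [-0.002  0.008 -1.   ] y [0.191 0.982 0.007]
along -0.028 lat 0.0053
```

View pics/side_c5.png

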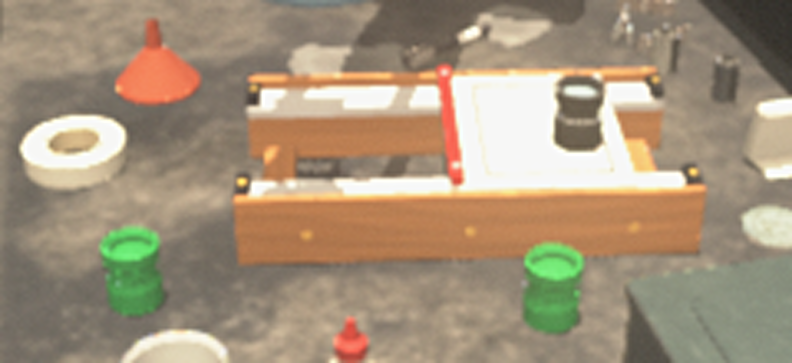

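View pics/scene_c5.png

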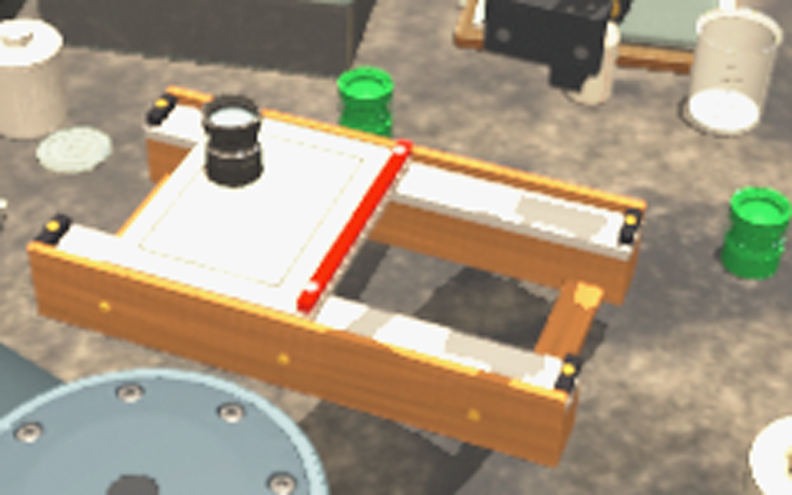

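View pics/wrist5.png

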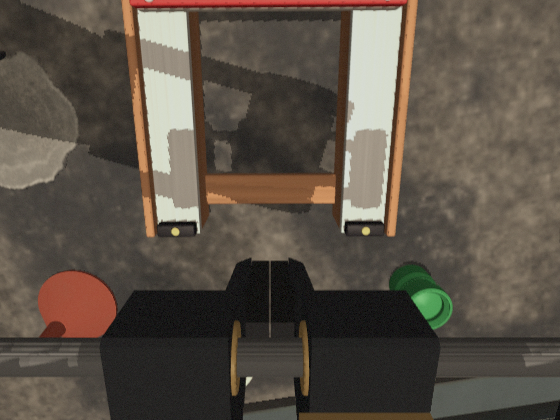

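```bash
python3 - <<'E'
from h import *
for n,s,(ox,oy),L in [('side',3.3,(150,170),[(490,95),(480,165),(600,165),(450,120),(445,72),(457,178),(620,90)]),('scene',3.3,(170,140),[(350,150),(260,280),(140,240),(260,130),(405,148),(310,290)])]:
    c=load(n)
    for x,y in L: print(n,x,y,pt(c,ox+x/s,oy+y/s).round(4))
c=load('side'); print('loupe top',pt(c,150+580/3.3,170+85/3.3).round(4))
print(arm.state()['qvel'].round(2)); print(arm.sign_off())
E
```

```text
side 490 95 [0.4807 0.0834 0.0657]
side 480 165 [0.6005 0.04   0.0662]
side 600 165 [0.6284 0.14   0.0689]
side 450 120 [0.5415 0.0281 0.0798]
side 445 72 [0.4458 0.048  0.0766]
side 457 178 [0.6324 0.0107 0.0769]
side 620 90 [0.4817 0.215  0.0551]
scene 350 150 [0.6228 0.0553 0.0656]
scene 260 280 [0.4596 0.0862 0.0666]
scene 140 240 [0.483  0.1808 0.0676]
scene 260 130 [0.5762 0.1141 0.1091]
scene 405 148 [0.6189 0.0114 0.0771]
scene 310 290 [0.4432 0.0465 0.0788]
loupe top [0.5656 0.1406 0.1143]
[ 1.    1.12  0.81 -0.07 -0.07  0.04]
the job is handed in; nothing more can be done
None
```

The board is seated in the notches and the job is handed in; the interface reports no verdict. I pushed it about 109 mm along the rails with the shut fingertips against the red rear face, at about 50 mm/s. The force read mostly 3–4 N, rising to about 5.5 N as it seated. I then backed straight off and lifted clear, with about 9 s used of the 38 s.

**Board:** its top reads 0.066–0.069 m all over, against 0.067 expected and about 0.075 before the drop. The batten top reads 0.077–0.080 m, against 0.079 expected. It is flat and fully down.

**Loupe:** it still stands upright on the front half of the board. One depth sample aimed at its top read 0.114 m instead of about 0.125 m. That pixel most likely hit the lower part of the rim, since the pictures show the loupe upright.

**Other things:** the other things still in view (tape, funnel, green loupes, cassettes) look unmoved in the close-ups. The timer is only partly in view there, and I didn't take a full final picture of the bench. The gripper is at z≈0.23 m, touching nothing.

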